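Latch the sample canister shut

TASK

Close the blue sample canister: swing its steel latch loop, which is thrown back behind the orange lever, forward over the keeper on the sprung end cap so that the loop's bar lies hooked behind it, then press the orange lever back and down flat, past centre, so that it stays down by itself and holds the cap drawn in. Do not disturb the jar, the black sample mount or the tweezers beside it.

Things in the scene. Friction and masses are not known exactly. Their poses are not given: they have to be found in the camera images.
- canister: Two-part blue metal canister fixed to the bench, 110 mm wide (y), flat top 60 mm up. Origin on the bench below the lever's pivot; the body spans x = -110 to +20 mm, the sprung end cap +22 to +86 (cap home). x runs along the top from lever to keeper, y along the latch's hinges, z up. The latch lies along y = 0.
- endcap (a joint): How far the end cap stands off, m along the canister's +x. 0 = fully home; a spring of 1500 N/m pushes it out, to 0.010 at the start (4.5 N to move it, about 20 N at home). Properly latched it stands at about 0.001 to 0.003.
- keeper (a point): Centre of the hook face (looks to canister +x, 9 mm above the cap's top) of the dark steel keeper on the cap: a block 24 mm wide (y), 10 mm long, 18 mm high. Its 4 mm thick lip overhangs the face by 5 mm; lip underside 5 mm above this point. The loop's bar belongs on the +x side of the face, below the lip. Axes as the canister's.
- lever (a joint): Angle of the orange lever, rad. 0 = flat, pointing to canister -x, home; 1.57 = upright; 2.36 = its stop, leaning over to the keeper's side. Slight friction holds it where it is left. With the loop hooked the dead centre is at about 0.33; below that the loop's pull snaps it to 0 and holds it.
- lever_pivot (a point): The lever's pivot axis (along canister y), 74 mm above the bench. Between two steel cheeks, overall 32 mm wide, up to 78 mm above the bench.
- lever_tip (a point): Middle of the lever's free end, on the face that is its top when flat. The orange lever is a 50 mm long, 24 mm wide, 6 mm thick plate whose middle plane passes through the pivot axis.
- loop (a joint): Angle of the loop relative to the lever, rad, the same sense as the lever. Lever angle plus loop angle is the loop's slope: 0 = the loop points level to the canister's +x, -1.57 = straight up, -3.14 = level to -x (thrown back). The loop is nearly free on its hinge and drops under its weight.
- loop_hinge (a point): Axis on which the loop hangs from the lever, 18 mm from the lever's pivot: at lever angle q it lies at -18 cos(q - 0.244) mm along canister x and +18 sin(q - 0.244) mm up from the pivot.
- loop_bar (a point): Centre of the loop's cross bar, 60 mm from the loop's hinge: a round steel rod 8 mm thick, 48 mm long (along canister y), flat ends, on two 5 mm side wires at y = +-20 mm. Can be pinched end to end, the loop then turns between the fingers. Starts lying on the top behind the lever. Pulling it forward drags the lever along; the bar clears the keeper's lip only with the lever past about 1.8 rad.
- jar_center (a point): Centre of a glass jar with a steel lid, 64 mm across, 85 mm high, standing beside the canister. Leave alone.
- mount_center (a point): Centre of a round black sample mount with a gold strip, 84 mm across, 8 mm thick, lying beside the canister. Leave alone.
- tweezers_center (a point): Middle of steel tweezers lying on the bench, 125 mm long, 6 mm high. Leave alone.
Things that resemble listed ones, but are neither listed nor needed, are in the scene too. Several things have the shape of the canister; the one meant has the colours described above.

How it is judged (in metres and radians):
On the way:
1. the loop's bar lies behind the keeper's hook face, below the lip, with the lever still raised (x of loop_bar in the frame of keeper between 0.001 and 0.03 m and z of loop_bar in the frame of keeper below 0.003 m and value of joint lever above 0.6 rad), for 0.2 s.
At the end, for the whole second after the job is handed in: The loop's bar is hooked behind the keeper (its centre 1 to 9 mm past the hook face and under the lip), the lever lies flat (within 0.1 rad) and at rest, and the end cap is drawn to within 4 mm of fully home, with the robot clear (x of loop_bar in the frame of keeper between 0.001 and 0.009 m and z of loop_bar in the frame of keeper below 0.003 m and value of joint lever below 0.1 rad and value of joint endcap below 0.004 m and velocity of joint lever below 0.1 rad/s); the robot touches nothing.
It fails at once if the jar is moved more than 15 mm or tipped (distance of jar_center from where it was at the start of the episode above 0.015 m or angle between jar_center's own z axis and vertical above 0.3 rad).
It fails at once if the sample mount is moved more than 15 mm (distance of mount_center from where it was at the start of the episode above 0.015 m).
It fails at once if the tweezers are moved more than 15 mm (distance of tweezers_center from where it was at the start of the episode above 0.015 m).
It also fails if it takes over 54 s, if anything falls off the work surface, if the arm or the gripper's body presses on something with over 40 N, if the wrist force passes 120 N, or if a joint passes its speed limit or range.

ROBOT

A 7-joint arm with a two-finger parallel gripper is mounted at the origin on the work surface. World frame = base frame: x ahead of the robot, y to its left, z up, the work surface at z = 0. Lengths are in m, angles in degrees, forces in N, time in s.
With the tool pointing down it reaches from about 0.4 to 0.85 m from the base axis. Payload 4.5 kg.
Tool frame: the origin (TCP) lies at the very end of the fingers, on their centre line; the grasp point (between the pads) lies arm.hold_point_z behind it (arm.hold_point_z is the distance from the TCP to the grasp point, in m); z points along the fingers, y is the line along which they close (so a half turn about z gives the same grasp; the last joint's range is limited). The gripper opens to 88 mm and grips with 3 to 60 N. Pads are 18 mm wide; open, the fingers measure 123 mm over their backs; the gripper's body (75 mm by 187 mm) begins 45 mm behind the grasp point.
Start: joints at [72.64, 39.483, -11.15, 89.685, 9.013, 51.709, -12.324], TCP at [0.207, -0.59, 0.239] pointing down, gripper open.
Joint ranges: [-172.22, 172.22], [-26.19, 119.32], [-84.43, 86.54], [7.71, 146.69], [-57.33, 237.33], [2.42, 119.75], [-152.13, 152.13]. Speed limits (degrees/s): [147.25, 147.25, 180, 180, 180, 180, 180].

INTERFACE

Orientations are given as a 3x3 rotation matrix whose columns are the frame's x, y, z axes.
In Python, from cell import sensors, capture, ticket, models, arm gives the robot as it stands.
- The arm moves only by the shell command python3 -m creep 'ROWS' [OPENING] [FORCE]. ROWS is JSON, one flat list of numbers, 4 for each row, row after row: the shift along the tool's x, y, z in mm, then the turn about the tool's z in rad. In form: [x, y, z, twist, x, y, z, twist, ...]. A call has 1 to 20 rows; each row shifts and turns the commanded pose from where the row before left it, along the tool's axes as they then stand; what a row does not reach is not made up. A row lasts 1/10 s, in which the tool goes at most 50 mm and 8.59 degrees, less where a joint would pass 70% of its speed; a pose out of reach is approached as far as the arm can. A call with a gripper value outside its range is refused whole. OPENING is the opening, from -1 (shut) to 1 (fully open), set as the call begins (- or left out, the last holds). The fingers move at their own pace and stop on an object; FORCE is the grip in N (left out, the last holds). Time passes only in rows, so rows that do not move let the fingers close. It gives the time, the measured TCP pose, the force, the opening and the grip force at its end, in the units of the state.
- sensors.state(): the state, without advancing time (a new reading comes with each control period).
- capture(name): name is "scene" or "side" or "wrist"; returns a dict with "color" (400x640x3 uint8, red, green, blue), "intrinsics" (3x3 intrinsics, pixels), "position" and "rotation" of the camera in the world; the wrist camera has in their place "T_tool_cam" (4x4, takes a point from camera to tool coordinates, whose origin is the TCP and whose axes are the flange's). Camera axes: x right, y down, z forward; pixel columns grow to the right and rows downward; lengths in m; the calibration is good to about 2 mm. A picture is of the moment at which its call begins: read the wrist's pose just before it. There is no depth.
- ticket.sign_off(): hands the job in; it is judged then, once.
Trained networks look in a picture, given as the dict that the camera call returned (one of the last four; its "shot" number tells which), for a name from the list of things; names that differ only in an ending like _2 or _b are one class to them, and where a whole thing is asked for, a point or a joint stands for the part that bears it (a point fixed in the world has none). Each returns a list of dicts, best first, with "confidence" (0 to 1); they miss things now and then, are a little off and sometimes report something else, mostly with a low value. They report only what shows in the picture. A call takes as long as a camera call. They do not tell look-alikes from the thing itself.
- models.spot_in(picture, name): "box" ([centre column, centre row, width, height] in pixels, round what is visible of it).
- models.mark_of(picture, name): "xy" ([column, row] in pixels: a listed point, or the origin of a listed thing).
The state is a dict: "time": time; "joints": joint angles; "joint_vel": joint speeds; "tau": joint torques, N m; "tool_pos": TCP position; "tool_rot": TCP orientation; "ft_force": force on the tool from outside, world axes, zero at the start; "torque": the same for the moment, N m; "opening": opening from 0.0 (shut) to 1.0 (fully open); "gripper_force": force on a finger pad.
Only numpy, scipy, OpenCV 4.12 (cv2) and the standard library are available. Lean on these libraries where they do the work, as an engineer would, in place of code of your own. Each camera call takes 0.05 s, during which the arm holds its last target. There are 200 camera calls.

## Working session

There is one attempt and no reset: what is moved stays moved. The work goes in short steps, Python scripts to look and compute and a shell command to move; the robot and the scene stay as the last step left them, time stands still between calls to the robot, and variables do not carry over. Pictures are saved under pics/ and viewed, at most 10 in all, crops included, and the job is handed in when it is done.

```bash
mkdir -p pics; ls
cat > h.py <<'E'
import numpy as np, cv2
from cell import sensors, capture, ticket, models, arm
def cam(p):
    if "T_tool_cam" in p:
        s=p["st"]; T=np.array(p["T_tool_cam"]); R=np.array(s["tool_rot"]); t=np.array(s["tool_pos"])
        return R@T[:3,:3], R@T[:3,3]+t
    return np.array(p["rotation"]), np.array(p["position"])
def shot(n):
    s=sensors.state(); p=capture(n); p["st"]=s; return p
def ray(p,uv):
    R,c=cam(p); d=R@np.linalg.inv(np.array(p["intrinsics"]))@np.array([uv[0],uv[1],1.]); return c,d
def atz(p,uv,z):
    c,d=ray(p,uv); return c+d*(z-c[2])/d[2]
def proj(p,X):
    R,c=cam(p); q=np.array(p["intrinsics"])@(R.T@(np.array(X)-c)); return q[:2]/q[2]
def tri(obs):
    A=np.zeros((3,3));b=np.zeros(3)
    for p,uv in obs:
        c,d=ray(p,uv); d=d/np.linalg.norm(d); M=np.eye(3)-np.outer(d,d); A+=M;b+=M@c
    return np.linalg.solve(A,b)
def save(p,n): cv2.imwrite("pics/"+n,p["color"][:,:,::-1])
E
python3 - <<'E'
from h import *
s=sensors.state(); print(s["time"],s["tool_pos"],np.round(s["tool_rot"],3).tolist(),arm.hold_point_z)
for n in ["scene","side"]:
    p=shot(n); save(p,n+"0.png"); print(n,p["position"])
    for k,z in [("canister",0),("keeper",.069),("lever_pivot",.074),("lever_tip",.1),("loop_bar",.066),("jar_center",.042),("mount_center",.004),("tweezers_center",.003)]:
        for m in models.mark_of(p,k)[:3]: print(k,np.round(m["xy"]),round(m["confidence"],2),np.round(atz(p,m["xy"],z),3))
E
```

```text
pics
0.0 [ 0.2062917  -0.58931603  0.23792328] [[0.944, 0.331, -0.001], [0.331, -0.944, 0.002], [-0.0, -0.002, -1.0]] 0.0187
scene [0.85579763 0.54094198 0.59479286]
canister [303. 242.] 0.76 [0.537 0.039 0.   ]
canister [323. 152.] 0.68 [ 0.321 -0.196  0.   ]
keeper [318. 136.] 0.89 [ 0.353 -0.171  0.069]
keeper [288. 226.] 0.62 [0.574 0.049 0.069]
lever_pivot [287. 229.] 0.74 [0.583 0.061 0.074]
lever_pivot [301. 214.] 0.69 [0.539 0.04  0.074]
lever_pivot [323. 133.] 0.66 [ 0.341 -0.169  0.074]
lever_tip [331. 121.] 0.79 [ 0.32  -0.167  0.1  ]
lever_tip [311. 188.] 0.62 [0.5   0.014 0.1  ]
loop_bar [318. 141.] 0.69 [ 0.364 -0.157  0.066]
loop_bar [323. 199.] 0.44 [0.475 0.02  0.066]
mount_center [357. 303.] 0.6 [0.543 0.214 0.004]
tweezers_center [252. 210.] 0.51 [ 0.576 -0.097  0.003]
side [0.09780584 0.61595536 0.56169022]
canister [324. 231.] 0.96 [0.541 0.035 0.   ]
canister [331. 189.] 0.71 [ 0.629 -0.115  0.   ]
canister [454. 217.] 0.65 [ 0.331 -0.177  0.   ]
keeper [302. 203.] 0.61 [0.58  0.055 0.069]
lever_pivot [325. 204.] 0.66 [0.534 0.037 0.074]
lever_pivot [462. 191.] 0.63 [ 0.324 -0.174  0.074]
lever_tip [489. 192.] 0.54 [ 0.266 -0.16   0.1  ]
lever_tip [332. 182.] 0.52 [ 0.549 -0.008  0.1  ]
loop_bar [353. 213.] 0.64 [0.475 0.021 0.066]
loop_bar [441. 190.] 0.57 [ 0.366 -0.165  0.066]
jar_center [320. 260.] 0.96 [0.462 0.151 0.042]
mount_center [267. 276.] 0.81 [0.542 0.212 0.004]
tweezers_center [343. 198.] 0.47 [ 0.578 -0.096  0.003]
```

Run:
```python
import cv2,numpy as np
a=cv2.imread("pics/scene0.png")[90:330,180:480]; b=cv2.imread("pics/side0.png")[130:330,220:520]
cv2.imwrite("pics/both.png",np.vstack([cv2.resize(a[:,:],(750,600))[:,:],])); cv2.imwrite("pics/sidec.png",cv2.resize(b,(800,533)))
```

```text
(no output)
```

View pics/both.png

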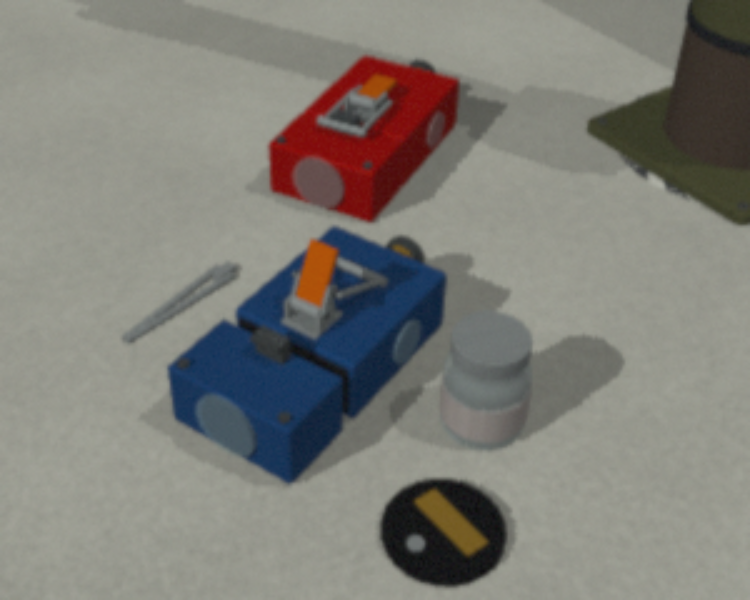

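View pics/sidec.png

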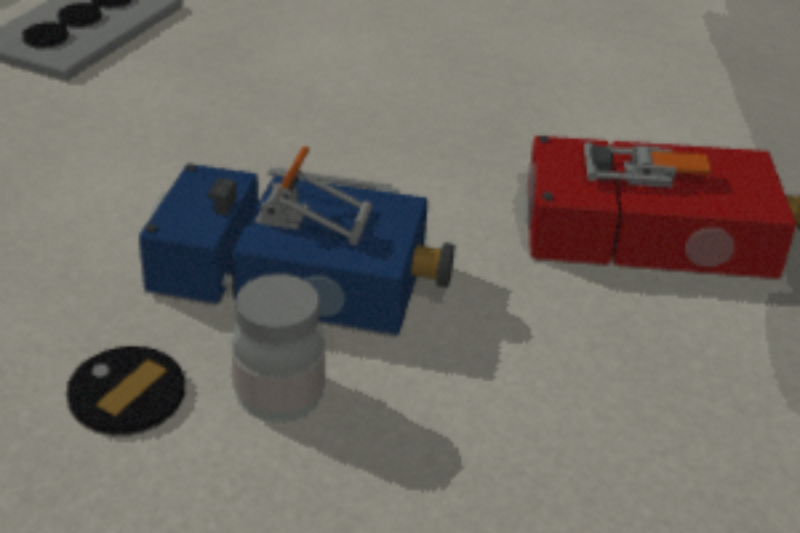

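The blue canister has its lever at about 1.2 rad and its loop thrown back. In the scene image the bar is near (323,199) and the keeper near (288,226). The jar stands well to the +y side. The tool yaw already roughly matches the canister, so I'll move above it.

```bash
python3 -m creep '[24,-24.5,0,0,24,-24.5,0,0,24,-24.5,0,0,24,-24.5,0,0,24,-24.5,0,0,24,-24.5,0,0,24,-24.5,0,0,24,-24.5,0,0,24,-24.5,0,0,24,-24.5,0,0,24,-24.5,0,0,24,-24.5,0,0,24,-24.5,0,0,24,-24.5,0,0,24,-24.5,0,0,24,-24.5,0,0,24,-24.5,0,0,24,-24.5,0,0,24,-24.5,0,0,0,0,0,0]' 1
python3 - <<'E'
from h import *
p=shot("wrist"); save(p,"w1.png"); print(p["st"]["tool_pos"], np.round(p["T_tool_cam"],3).tolist())
for k,z in [("canister",0),("keeper",.069),("lever_pivot",.074),("lever_tip",.12),("loop_bar",.064),("loop_hinge",.089)]:
    for m in models.mark_of(p,k)[:2]: print(k,np.round(m["xy"]),round(m["confidence"],2),np.round(atz(p,m["xy"],z),3))
E
```

```text
time: 2.9
tool_pos: [0.4856, 0.0058, 0.239]
tool_rot: [[0.941, 0.338, 0.003], [0.338, -0.941, 0.004], [0.004, -0.002, -1.0]]
ft_force: [-0.5, -0.2, -0.4]
opening: 1.0
gripper_force: 0.0
[0.4855606  0.00582368 0.23903635] [[0.001, -0.951, -0.31, 0.081], [1.0, 0.0, 0.001, -0.0], [-0.001, -0.31, 0.951, -0.145], [0.0, 0.0, 0.0, 1.0]]
canister [398. 309.] 0.88 [ 0.328 -0.18   0.   ]
canister [304. 121.] 0.77 [0.537 0.041 0.   ]
keeper [411. 316.] 0.89 [ 0.366 -0.161  0.069]
keeper [300.  75.] 0.63 [0.581 0.057 0.069]
lever_pivot [300. 128.] 0.97 [0.534 0.041 0.074]
lever_pivot [413. 348.] 0.84 [ 0.326 -0.181  0.074]
lever_tip [420. 378.] 0.84 [ 0.326 -0.175  0.12 ]
lever_tip [301. 152.] 0.56 [0.519 0.033 0.12 ]
loop_bar [307. 190.] 0.65 [0.473 0.013 0.064]
```

View pics/w1.png

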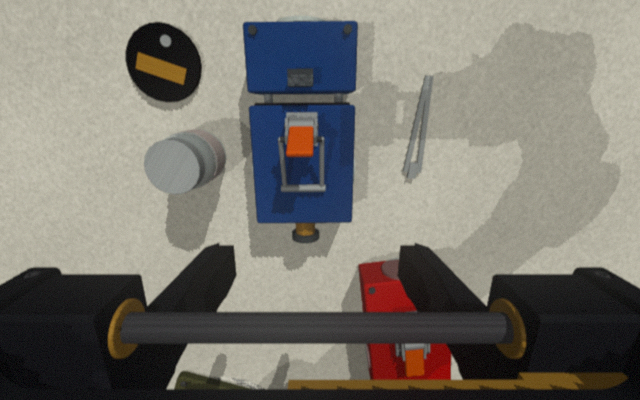

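The wrist view shows the bar from (281,190) to (326,187), the keeper at (300,76) and the cheeks near (302,125). The cap's far corners are at about (245,23) and (357,22). Next I'll work out the yaw and offsets.

Run:
```python
from h import *
p=shot("wrist"); 
R=np.array(p["st"]["tool_rot"]);t=p["st"]["tool_pos"]
f=lambda uv,z: np.round((R.T@(atz(p,uv,z)-t))*1000,1)
hsv=cv2.cvtColor(p["color"],cv2.COLOR_RGB2HSV)
m=((hsv[:,:,0]>100)&(hsv[:,:,0]<125)&(hsv[:,:,1]>150)).astype(np.uint8); m[240:]=0
for (a,b) in [(20,98),(100,235)]:
    mm=m.copy(); mm[:a]=0; mm[b:]=0
    c=max(cv2.findContours(mm,0,2)[0],key=cv2.contourArea); h=cv2.convexHull(c); ap=cv2.approxPolyDP(h,4,True)[:,0]
    for q in ap: print(q, f(q,.06))
b=[(281,190),(326,187)]
for n,uv,z in [("barL",b[0],.064),("barR",b[1],.064),("keep",(300,76),.074),("piv",(300,128),.074)]:print(n,f(uv,z))
print(t,np.degrees(np.arctan2(R[1,0],R[0,0])))
# bar triangulation from views
o=[(p,(304,188))]
s=shot("scene");d=shot("side")
for k in ["loop_bar","lever_pivot","keeper"]:
  obs=[]
  for q in (p,s,d):
    L=[m["xy"] for m in models.mark_of(q,k) if np.linalg.norm(atz(q,m["xy"],.07)[:2]-[.53,.035])<.08]
    if L: obs.append((q,L[0]))
  if len(obs)>1:
    X=tri(obs); print(k,len(obs),X.round(4),(R.T@(X-t)*1000).round(1))
```

```text
[348  20] [154.4  29.2 178.7]
[346  83] [ 99.4  29.  178.7]
[241  84] [ 98.4 -75.2 178.7]
[235  20] [154.4 -76.6 178.7]
[346 100] [ 83.4  29.5 178.7]
[345 214] [-39.2  32.1 178.8]
[253 216] [-41.6 -72.3 178.8]
[243 102] [ 81.4 -74.5 178.7]
barL [ -9.8 -38.9 174.8]
barR [ -6.4  10.1 174.8]
keep [104.7 -15.8 164.7]
piv [ 56.9 -16.6 164.7]
[ 0.48267485 -0.00120663  0.2387734 ] 19.167343939733016
loop_bar 3 [0.4729 0.017  0.0613] [ -3.2 -20.5 177.5]
lever_pivot 3 [0.5349 0.0379 0.0708] [ 62.3 -19.9 168. ]
keeper 3 [0.5771 0.0564 0.0735] [108.2 -23.5 165.2]
```

```bash
python3 -m creep '[-1,-7,20,-0.02,-1,-7,30,0,-1,-7,30,0,0,0,30,0,0,0,20,0,0,0,0,0,0,0,0,0,0,0,0,0]' 1
python3 - <<'E'
from h import *
p=shot("wrist"); save(p,"w2.png")
R=np.array(p["st"]["tool_rot"]);t=p["st"]["tool_pos"]; print(t,np.degrees(np.arctan2(R[1,0],R[0,0])))
f=lambda uv,z: np.round((R.T@(atz(p,uv,z)-t))*1000,1)
for k,z in [("keeper",.069),("lever_pivot",.074),("lever_tip",.12),("loop_bar",.064)]:
    for m in models.mark_of(p,k)[:2]: print(k,np.round(m["xy"]),round(m["confidence"],2),f(m["xy"],z))
E
```

```text
time: 4.65
tool_pos: [0.4739, 0.0189, 0.1097]
tool_rot: [[0.937, 0.349, 0.002], [0.349, -0.937, 0.0], [0.002, 0.001, -1.0]]
ft_force: [-0.5, -0.0, 0.3]
opening: 1.004
gripper_force: 0.0
[0.473908   0.01885693 0.10974395] 20.43416921789418
keeper [317.  40.] 0.71 [ 1.134e+02 -1.000e-01  4.100e+01]
lever_pivot [322. 129.] 0.78 [66.4  2.7 35.9]
lever_tip [319. 181.] 0.71 [ 46.8   0.7 -10.2]
lever_tip [318. 125.] 0.45 [ 71.8   0.2 -10.1]
loop_bar [319. 229.] 0.65 [-0.8  1.3 45.7]
```

View pics/w2.png

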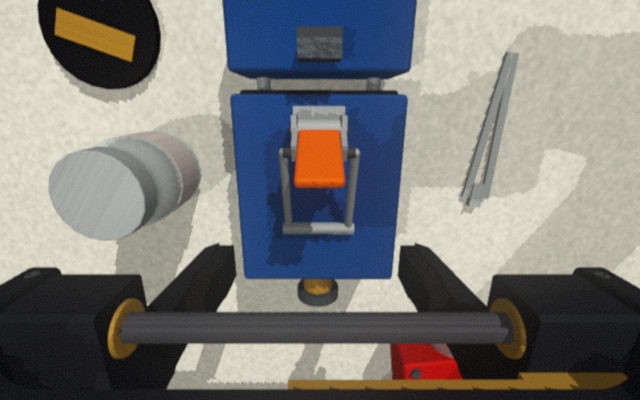

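The bar lies centred at (319,229), which is under the TCP in x and y. I'll descend 47 mm and pinch it.

```bash
python3 -m creep '[-1,1,12,0,0,0,12,0,0,0,12,0,0,0,8,0,0,0,3,0,0,0,0,0,0,0,0,0]' 1;  python3 -m creep '[0,0,0,0,0,0,0,0,0,0,0,0,0,0,0,0,0,0,0,0,0,0,0,0,0,0,0,0,0,0,0,0,0,0,0,0,0,0,0,0]' -1 20
```

```text
time: 5.6
tool_pos: [0.4726, 0.0176, 0.0619]
tool_rot: [[0.937, 0.349, 0.0], [0.349, -0.937, -0.0], [0.0, 0.0, -1.0]]
ft_force: [0.0, -0.7, 0.3]
opening: 1.001
gripper_force: 0.0
time: 6.6
tool_pos: [0.4726, 0.0174, 0.0617]
tool_rot: [[0.937, 0.349, 0.0], [0.349, -0.937, -0.0], [0.0, 0.0, -1.0]]
ft_force: [0.6, 0.7, 0.4]
opening: 0.532
gripper_force: 20.0
```

Gripped: the opening reads about 47 mm for the 48 mm bar. Now I'll swing the bar on an arc about the pivot, which takes the lever to its forward stop.

```bash
python3 -m creep '[-0.6,0,-6.3,0,-0.2,0,-6.3,0,0.5,0,-6.3,0,1.2,0,-6.2,0,1.8,0,-6.1,0,2.2,0,-5.9,0,2.8,0,-5.6,0,3.4,0,-5.3,0,3.9,0,-5,0,4.3,0,-4.6,0,4.8,0,-4.1,0,5.1,0,-3.8,0,0,0,0,0,0,0,0,0,0,0,0,0]'
python3 - <<'E'
from h import *
a=shot("side"); save(a,"s3.png"); b=shot("wrist")
cv2.imwrite("pics/m3.png",np.hstack([cv2.resize(a["color"][120:280,240:440],(400,320)),cv2.resize(b["color"][:,140:500],(400,444))[:320]])[:,:,::-1])
E
```

```text
time: 8.1
tool_pos: [0.5009, 0.0281, 0.1272]
tool_rot: [[0.937, 0.349, 0.002], [0.349, -0.937, 0.001], [0.002, 0.0, -1.0]]
ft_force: [2.2, -2.9, -3.0]
opening: 0.537
gripper_force: 20.0
```

View pics/m3.png

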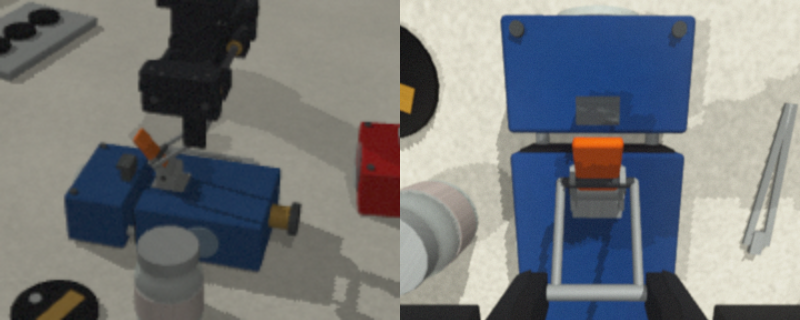

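The side view shows the lever leaning forward at its stop, about 2.3 rad, with the loop still gripped. Next I'll circle the bar about the hinge, over the top.

```bash
python3 -m creep '[3.7,0,-3.6,0,4,0,-3.4,0,4.3,0,-2.8,0,4.4,0,-2.5,0,4.8,0,-2.1,0,4.9,0,-1.7,0,5.1,0,-1.1,0,5.1,0,-0.8,0,5.2,0,-0.2,0,5.2,0,0.2,0,5.2,0,0.5,0,5.2,0,1,0,5,0,1.5,0,5,0,1.8,0,4.7,0,2.3,0,4.6,0,2.6,0,0,0,0,0]';  python3 -m creep '[3.4,0,3.7,0,3.4,0,3.8,0,3.1,0,3.8,0,3,0,3.8,0,2.5,0,4.2,0,2.5,0,4.3,0,1.5,0,4.8,0,1.5,0,4.7,0,0.8,0,4.8,0,0.7,0,4.7,0,0,0,0,0]'
```

```text
time: 9.9
tool_pos: [0.5753, 0.0555, 0.1367]
tool_rot: [[0.937, 0.35, 0.007], [0.35, -0.937, 0.002], [0.007, 0.001, -1.0]]
ft_force: [3.8, -1.8, 6.2]
opening: 0.533
gripper_force: 20.0
time: 11.0
tool_pos: [0.5951, 0.0628, 0.0932]
tool_rot: [[0.937, 0.349, 0.005], [0.349, -0.937, 0.001], [0.005, 0.001, -1.0]]
ft_force: [3.8, -2.0, 1.4]
opening: 0.536
gripper_force: 20.0
```

Run:
```python
from h import *
a=shot("side"); b=shot("wrist")
cv2.imwrite("pics/m4.png",np.hstack([cv2.resize(a["color"][120:280,240:440],(400,320)),cv2.resize(b["color"][:,140:500],(400,444))[100:420]])[:,:,::-1])
```

```text
(no output)
```

View pics/m4.png

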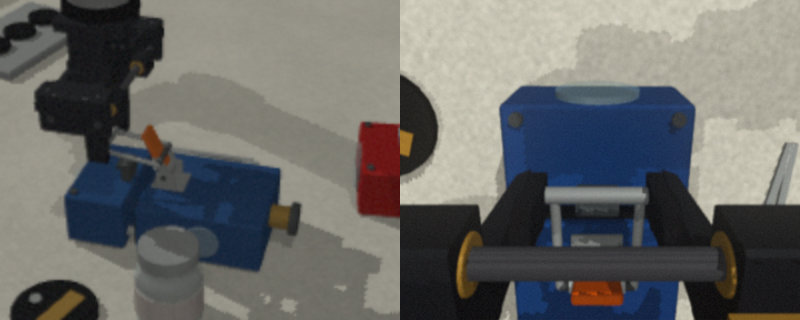

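The bar is now in front of and above the keeper, with the lever past 1.8 rad. I'll lower it just beyond the lip.

```bash
python3 -m creep '[-0.5,0,5,0,-0.5,0,5,0,-0.5,0,5,0,-0.5,0,5,0,-0.5,0,4,0,-0.5,0,3,0,0,0,2,0,0,0,0,0,0,0,0,0]'
python3 - <<'E'
from h import *
s=sensors.state();print(s["tool_pos"])
a=shot("side"); b=shot("wrist")
cv2.imwrite("pics/m5.png",np.hstack([cv2.resize(a["color"][150:250,260:360],(400,400),interpolation=2),cv2.resize(b["color"][:,140:500],(400,444))[44:]])[:,:,::-1])
E
```

```text
time: 12.0
tool_pos: [0.5887, 0.0606, 0.0637]
tool_rot: [[0.937, 0.349, -0.002], [0.349, -0.937, -0.001], [-0.002, 0.0, -1.0]]
ft_force: [-0.2, -5.1, 1.5]
opening: 0.537
gripper_force: 20.0
[0.58866362 0.06058917 0.06366967]
```

View pics/m5.png

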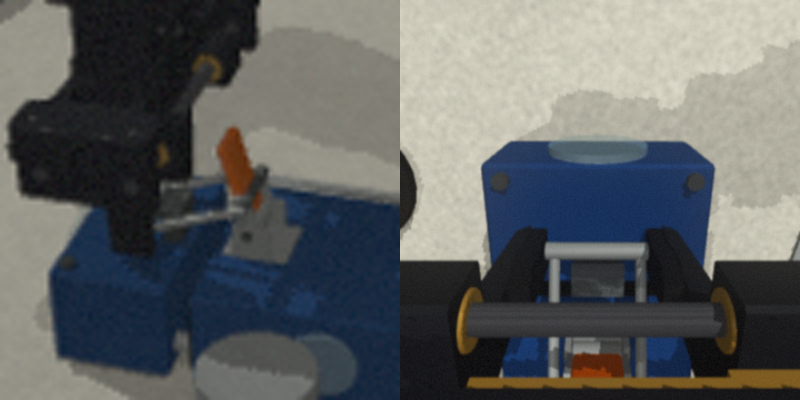

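Run:
```python
from h import *
b=shot("wrist");s=b["st"];R=np.array(s["tool_rot"]);t=s["tool_pos"]
g=b["color"][230:300,315:325].mean((1,2)); print([int(v) for v in g])
for v in (262,265,268):
  for z in (.064,.07,.076): print(v,z,(R.T@(atz(b,(320,v),z)-t)*1000).round(1))
a=shot("side")
for q in (a,b):
  for k in("loop_bar","keeper","lever_tip","lever_pivot"):
    for m in models.mark_of(q,k)[:2]: print(k,np.round(m["xy"]),round(m["confidence"],2),(R.T@(atz(q,m["xy"],.069)-t)*1000).round(1))
```

```text
[54, 55, 55, 54, 54, 55, 54, 54, 54, 55, 56, 56, 54, 55, 54, 55, 54, 55, 54, 54, 55, 54, 53, 54, 55, 54, 55, 68, 96, 122, 131, 136, 141, 148, 151, 151, 148, 141, 131, 120, 110, 98, 85, 61, 38, 31, 32, 39, 46, 47, 47, 49, 48, 50, 50, 50, 51, 50, 49, 51, 49, 50, 51, 50, 51, 51, 50, 53, 56, 62]
262 0.064 [-0.3  1.6 -0.2]
262 0.07 [ 3.1  1.5 -6.2]
262 0.076 [  6.5   1.4 -12.2]
265 0.064 [-2.1  1.6 -0.2]
265 0.07 [ 1.4  1.5 -6.2]
265 0.076 [  4.8   1.4 -12.2]
268 0.064 [-3.9  1.6 -0.2]
268 0.07 [-0.4  1.5 -6.2]
268 0.076 [  3.1   1.4 -12.2]
loop_bar [443. 190.] 0.6 [-290.8  128.4   -4.7]
loop_bar [295. 203.] 0.54 [ 3.6 -1.6 -5.2]
keeper [304. 205.] 0.74 [-16.9  -4.   -5.2]
keeper [443. 193.] 0.56 [-292.9  116.8   -4.7]
lever_tip [313. 183.] 0.81 [-8.4 85.2 -5.2]
lever_tip [488. 188.] 0.61 [-385.4  160.5   -4.6]
lever_pivot [326. 206.] 0.77 [-62.1   4.3  -5.1]
lever_pivot [462. 192.] 0.68 [-330.4  130.6   -4.6]
loop_bar [320. 266.] 0.81 [ 0.5  1.4 -5.2]
keeper [317. 278.] 0.83 [-7.1  0.2 -5.2]
lever_tip [317. 280.] 0.49 [-8.4  0.1 -5.2]
lever_pivot [317. 359.] 0.77 [-60.7  -0.1  -5.1]
```

The bar centre is at pixel (320,265), about 62 mm from the pivot, and the keeper face is about 14 mm behind it. I'll nudge it down and back, then release.

```bash
python3 -m creep '[-1,0,1,0,-1,0,1,0,0,0,0,0]'; python3 -m creep '[0,0,0,0,0,0,0,0,0,0,0,0,0,0,0,0,0,0,0,0,0,0,0,0,0,0,-10,0,0,0,-20,0,0,0,-20,0,0,0,-20,0,0,0,-20,0,0,0,-20,0,0,0,0,0,0,0,0,0]' 1
python3 - <<'E'
from h import *
a=shot("side"); b=shot("wrist"); s=b["st"];R=np.array(s["tool_rot"]);t=s["tool_pos"]
cv2.imwrite("pics/m6.png",np.hstack([cv2.resize(a["color"][150:250,260:360],(400,400),interpolation=2),cv2.resize(b["color"][:,140:500],(400,444))[:400]])[:,:,::-1])
for k in("loop_bar","keeper","lever_tip","lever_pivot"):
  L=[]
  for q in (a,b):
    for m in models.mark_of(q,k):
      X=atz(q,m["xy"],.08)
      if np.linalg.norm(X[:2]-[.56,.04])<.08: L.append((q,m["xy"])); break
  if len(L)==2: print(k,L[1][1],(R.T@(tri(L)-t)*1000).round(1),tri(L).round(4))
print(t)
E
```

```text
time: 12.9
tool_pos: [0.5884, 0.0605, 0.062]
tool_rot: [[0.937, 0.349, 0.002], [0.349, -0.937, 0.0], [0.002, 0.0, -1.0]]
ft_force: [2.3, -3.7, 0.8]
opening: 0.537
gripper_force: 20.0
time: 14.3
tool_pos: [0.5878, 0.0605, 0.1723]
tool_rot: [[0.937, 0.349, 0.001], [0.349, -0.937, 0.0], [0.001, 0.0, -1.0]]
ft_force: [-0.5, -0.1, -0.2]
opening: 0.998
gripper_force: 0.0
loop_bar [318.9, 202.2] [  1.    0.3 107.7] [0.5881 0.0605 0.0638]
lever_tip [316.4, 269.3] [-37.2   0.3  53. ] [0.5524 0.0471 0.1186]
lever_pivot [317.3, 261.6] [-54.4   1.   95.6] [0.5365 0.0405 0.076 ]
[0.58723716 0.06042215 0.17154711]
```

View pics/m6.png

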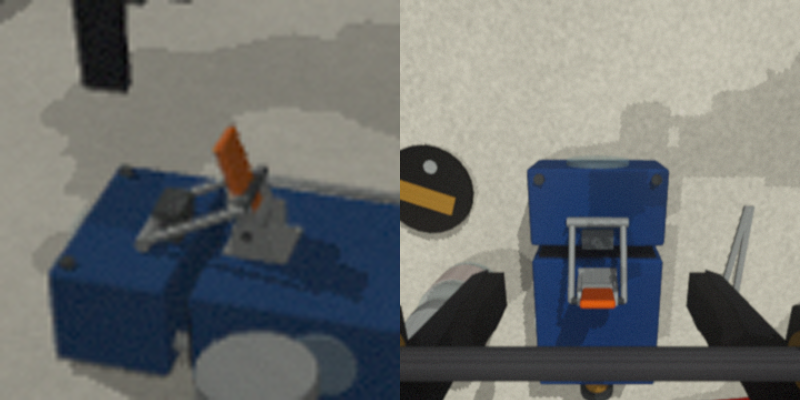

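The bar now rests on the cap top at z ≈ 64 mm, beyond the keeper (wrist image, bar at (319,202)), and the lever is at about 1.95 rad. I'll close the fingers, lower them in front of the lever and push it back.

```bash
python3 -m creep '[0,0,15,0,0,0,15,0,0,0,15,0,0,0,11,0,0,0,5,0,0,0,0,0,0,0,0,0,0,0,0,0,0,0,0,0,0,0,0,0]' -1 20; python3 -m creep '[-7,0,0,0,-7,0,0,0,-7,0,0,0,-6,0,0,0,-6,0,0,0,-5.5,0,0,0,-5,0,0,0,-5,0,-0.3,0,-5,0,-0.2,0,-4,0,0.5,0,-4,0,0.7,0,-3.5,0,0.9,0,-3.6,0,1.8,0,-3.6,0,1.8,0,0,0,0,0]'
python3 - <<'E'
from h import *
a=shot("side"); b=shot("scene")
cv2.imwrite("pics/m7.png",np.hstack([cv2.resize(a["color"][150:250,260:360],(400,400),interpolation=2),cv2.resize(b["color"][160:260,250:350],(400,400),interpolation=2)])[:,:,::-1])
E
```

```text
time: 15.8
tool_pos: [0.588, 0.0605, 0.1113]
tool_rot: [[0.937, 0.349, 0.001], [0.349, -0.937, 0.0], [0.001, 0.0, -1.0]]
ft_force: [0.8, -0.3, -0.5]
opening: 0.115
gripper_force: 0.0
time: 17.3
tool_pos: [0.5183, 0.0346, 0.1052]
tool_rot: [[0.937, 0.349, -0.003], [0.349, -0.937, -0.001], [-0.003, -0.0, -1.0]]
ft_force: [2.4, 0.9, 0.9]
opening: 0.004
gripper_force: 0.6
```

View pics/m7.png

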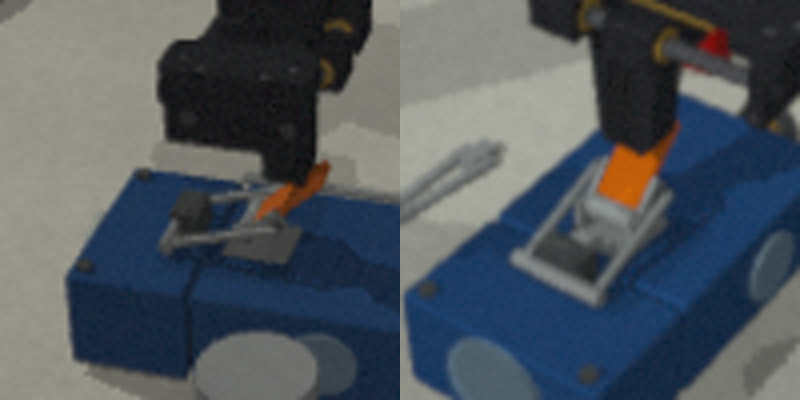

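The lever is at about 0.7 rad, the bar is hooked behind the keeper and the cap is drawing in. I'll press it down past centre to flat, then lift away.

```bash
python3 -m creep '[-2.3,0,2.8,0,-2.3,0,2.8,0,-2.7,0,3.3,0,-2.7,0,3.3,0,-2,0,3.8,0,-2,0,3.8,0,-0.8,0,4,0,-0.7,0,4,0,0,0,2,0,0,0,2,0,0,0,0,0,0,0,0,0]'; python3 -m creep '[0,0,-10,0,0,0,-20,0,0,0,-30,0,0,0,-30,0,0,0,-30,0,0,0,0,0,0,0,0,0]'
python3 - <<'E'
from h import *
a=shot("side"); b=shot("scene")
cv2.imwrite("pics/m8.png",np.hstack([cv2.resize(a["color"][150:250,260:360],(400,400),interpolation=2),cv2.resize(b["color"][160:260,250:350],(400,400),interpolation=2)])[:,:,::-1])
E
```

```text
time: 18.6
tool_pos: [0.5055, 0.0298, 0.0767]
tool_rot: [[0.937, 0.349, 0.002], [0.349, -0.937, -0.0], [0.001, 0.001, -1.0]]
ft_force: [-6.5, -0.2, 33.3]
opening: 0.005
gripper_force: 16.7
time: 19.3
tool_pos: [0.5058, 0.0299, 0.1941]
tool_rot: [[0.937, 0.349, 0.001], [0.349, -0.937, 0.0], [0.001, 0.0, -1.0]]
ft_force: [-0.5, 0.2, -1.3]
opening: 0.004
gripper_force: 0.0
```

View pics/m8.png

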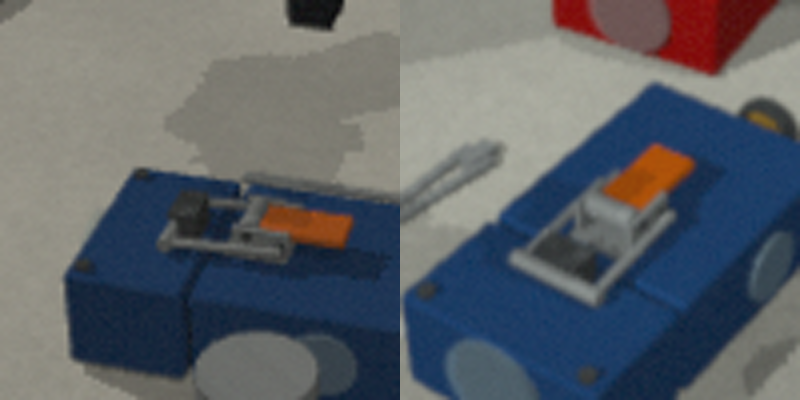

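The lever lies flat, the loop is hooked under the keeper's lip, the cap is drawn in and the robot is clear. I'm handing the job in.

```bash
python3 -c "
from cell import ticket; print(ticket.sign_off())"
```

```text
the job is handed in; nothing more can be done
None
```

The blue canister is latched and handed in: in the last pictures the loop is hooked behind the keeper, the lever stays flat with the gripper clear, and the cap is drawn in; I planned all moves clear of the jar, mount and tweezers, did not re-measure them, and the hand-in gave no verdict.

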